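# Uncap the intake and hold the air shutter half open

### The job

Lift the black dust cap off the intake of the engine test air box and set it down, skirt down and not dropped, fully into the large round well of the wooden block, and let go of it. Only then slide the sprung air shutter by its upright tab to half of its travel, so that the intake is half open, and finish while still holding it there against its spring (do not let go at the end). Leave everything else on the table where it is.

Things in the scene. Friction and masses are not known exactly. Their poses are not given: they have to be found in the camera images.
- airbox: Fixed grey air box, 160 x 250 x 70 mm high (local x, y, z); origin at the centre of its underside, z up, +y the way the shutter opens. On its flat top: the round intake at local y = -60 mm and, at the other end, the shutter's tab. A steel spring housing stands on top at local x 52, y 111 to 167 mm, up to 94 mm above the table. A brass hose stub sticks out 30 mm from the -y end.
- intake (a point): Centre of the rim of the intake tube (aluminium, vertical, outer diameter 46 mm, bore 40 mm), 100 mm above the table; the tube stands 18 mm above a cover plate whose top is at 82 mm. Axes as the air box.
- cap: Loose black dust cap, about 45 g, hat shaped: hollow skirt, outer diameter 57, inner 51 mm; flat top face 20 mm above the skirt's lower edge; on it a round grip knob, diameter 24, 24 mm tall (44 mm overall). Origin: centre of the skirt's lower edge, z up. It starts sitting loosely on the intake, origin 84 mm above the table; lift it straight up over 20 mm to clear the tube.
- shutter (a joint): Travel of the sprung shutter in m along the air box's +y: 0 closed (its spring keeps it there), 0.024 half travel (the plate's edge then crosses the middle of the intake bore), 0.048 fully open. The spring pushes back with 2.5 N closed, 7.3 N at half and 12.1 N fully open (200 N/m); let go, it shuts.
- tab: Upright aluminium grip tab on the shutter: 34 mm wide (x), 14 mm thick (y, the slide direction), 40 mm tall; origin at the centre of its foot, 74 mm above the table, at the air box's local y = +50 mm when closed; axes as the air box. A 5 mm thin crossbar runs along x through its foot, 4 to 9 mm above it, 50 mm to -x and 63 mm to +x. Rails beside it reach 76.5 mm above the table.
- half_mark (a point): Where the tab's origin is at half travel, 24 mm along +y from the closed place; fixed to the air box, axes as the air box. Seen: on each side of the tab a white scale on the box with five black lines (closed, quarter, half, three quarters, open; the half line is the longest), to which the ends of the tab's crossbar point.
- holder: Fixed wooden block, 150 x 90 x 30 mm (local x, y, z), origin at the centre of its underside. One large round well at local x = -30 mm and two small round wells (24 mm) at local x = +43 mm, y = +-22 mm that hold fittings 34 mm tall, standing 22 mm out of the block.
- well (a point): Centre of the floor of the block's large round well: diameter 63 mm, depth 12 mm; floor 18 mm and rim 30 mm above the table. A cap seated in it has its origin at this point.
- fitting0: Bystander: small steel fitting (21 mm diameter, 34 mm tall) in a small well of the wooden block; origin at its foot.
- fitting1: Bystander: small brass fitting like fitting0, in the other small well.
- jar: Bystander: small black jar, 36 mm diameter, 50 mm tall, beyond the wooden block; origin at its foot.
- stone: Bystander: dark wooden block, 45 x 100 x 22 mm, on the robot's side of the holder; origin at the centre of its underside.
- screwdriver: Bystander: screwdriver 200 mm long lying at the left side of the table.
- wrench: Bystander: wrench 160 mm long lying at the back.
- engine: Bystander: small finned model engine, about 80 x 86 x 86 mm, standing at the back; origin at its foot.
There are look-alikes about, which are no part of the job. Leave any green or yellow look-alike of the cap alone.

How it is judged:
On the way, in this order (a step that is already met when the one before it is completed fails the run):
1. the cap is held by the fingers, clear above the intake (z of cap in the frame of intake above 0.005 m and contact force between the fingers and cap above 0.5 N), for 0.1 s.
2. the cap sits in the large well, let go, with the shutter still closed (horizontal distance between cap and well below 0.007 m and z of cap in the frame of well between -0.004 and 0.004 m and angle between cap's own z axis and vertical below 0.12 rad and contact force between the fingers and cap below 0.1 N and value of joint shutter below 0.01 m), for 0.2 s.
3. the shutter is held at half travel by the tab (value of joint shutter between 0.019 and 0.029 m and contact force between any of the fingers, the arm and tab above 3 N), for 0.2 s.
At the end, for the whole second after the job is handed in: The shutter stands at half travel, 24 mm within 5 mm, still, with the gripper pressing on its tab with more than 3 N; the cap is seated skirt down in the large well (within 7 mm of its centre, 4 mm of its floor, upright within 0.12 rad), at rest and not touched by the fingers (all of step 3 and velocity of joint shutter between -0.01 and 0.01 m/s and horizontal distance between cap and well below 0.007 m and z of cap in the frame of well between -0.004 and 0.004 m and angle between cap's own z axis and vertical below 0.12 rad and contact force between the fingers and cap below 0.1 N and linear speed of cap below 0.02 m/s); the arm keeps its last pose, push and grip.
It fails at once if the shutter opened more than 12 mm before the cap is in the large well (value of joint shutter above 0.012 m and (horizontal distance between cap and well above 0.012 m or z of cap in the frame of well above 0.012 m)).
It fails at once if the cap dropped or thrown (faster than 0.6 m/s out of the fingers) (linear speed of cap above 0.6 m/s and contact force between the fingers and cap below 0.1 N).
It fails at once if another thing on the table moved by more than 30 mm (distance of any of fitting0, fitting1, jar, stone, screwdriver, wrench, engine from where it was at the start of the episode above 0.03 m).
It also fails if it takes over 59 s, if anything falls off the work surface, if the arm or the gripper's body presses on something with over 40 N, if the wrist force passes 120 N, or if a joint passes its speed limit or range.

### The arm

A 6-joint arm with a two-finger parallel gripper is mounted at the origin on the work surface. World frame = base frame: x ahead of the robot, y to its left, z up, the work surface at z = 0. Lengths are in m, angles in rad, forces in N, time in s.
With the tool pointing down it reaches from about 0.35 to 1 m from the base axis. Payload 7.1 kg.
Tool frame: the origin (TCP) lies on the centre line of the jaws, within the pads' length; the fingertips stand 8 mm ahead of it and the grasp point (between the pads) lies 11 mm behind it; z points along the fingers, y is the line along which they close (so a half turn about z gives the same grasp; the last joint's range is limited). The gripper opens to 85 mm and grips with 20 to 120 N. Pads are 22 mm wide; open, the fingers measure 114 mm over their backs; the gripper's body (76 mm by 85 mm) begins 54 mm behind the grasp point. The pads swing forward as they close: fully open they stand 13 mm farther back than shut.
Start: joints at [-1.241, 0.423, 1.63, -0, 1.089, -0.019], TCP at [0.214, -0.587, 0.239] pointing down, gripper open.
Joint ranges: [-3, 3], [-0.9, 2.11], [0.09, 2.58], [-1.31, 4.45], [0.11, 2.69], [-2.54, 2.54]. Speed limits (rad/s): [2.39, 2.39, 3.01, 3.14, 3.14, 3.14].

### API

Orientations are given as a unit quaternion [x, y, z, w].
In Python, from workcell import arm, read_camera, get_calibration gives the robot as it stands.
- The arm moves only by the tool jog_arm, never from a script. Its argument "steps" is a list of rows, each a list of 5 numbers: the gripper command: -1 is shut, 1 is fully open, values between are in proportion, then the shift along the tool's x, y, z in units of 40 mm (1.0 is 40 mm), then the turn about the tool's z in units of 8 degrees (1.0 is 8 degrees). A call has exactly 10 rows; each row is the pose to reach, as a shift and turn from the pose commanded when the call began, along the tool's axes at that moment; what a row does not reach only later rows make up. A row lasts 1/10 s, in which the tool goes at most 50 mm and 8.59 degrees, less where a joint would pass 70% of its speed; a pose out of reach is approached as far as the arm can. A call with a gripper value outside its range is refused whole. The fingers move at their own pace and stop on an object; "force" is the grip in N (left out, the last holds). Time passes only in rows, so rows that repeat a pose let the fingers close, or fill a call up. It gives the time, the measured TCP pose, the force, the opening and the grip force at its end, in the units of the state.
- arm.observe(): the state, without advancing time (a new reading comes with each control period).
- read_camera(name): name is "scene" or "side" or "wrist"; returns the picture (420x560x3 uint8, red, green, blue); there is no depth.
- get_calibration(name): a dict with "camera_matrix" (3x3 intrinsics, pixels), "xyz" and "orientation" of the camera in the world; the wrist camera has in their place "mount" (4x4, takes a point from camera to tool coordinates, whose origin is the TCP and whose axes are the flange's). Camera axes: x right, y down, z forward; pixel columns grow to the right and rows downward; lengths in m; the calibration is good to about 2 mm. A picture is of the moment at which its call begins: read the wrist's pose just before it. get_calibration takes no time and is no camera call.
- arm.close_job(): hands the job in; it is judged then, once.
The state is a dict: "t": time; "joint_pos": joint angles; "joint_vel": joint speeds; "joint_torque": joint torques, N m; "tcp_pos": TCP position; "eef_rot": TCP orientation; "wrist_force": force on the tool from outside, world axes, zero at the start; "moment": the same for the moment, N m; "gripper_width": finger opening in m; "grasp_force": force on a finger pad.
Only numpy, scipy, OpenCV 4.12 (cv2) and the standard library are available. Lean on these libraries where they do the work, as an engineer would, in place of code of your own. Each camera call takes 0.05 s, during which the arm holds its last target. There are 200 camera calls.

## Working session

There is one attempt and no reset: what is moved stays moved. The work goes in short steps, Python scripts to look and compute and a tool call to move; the robot and the scene stay as the last step left them, time stands still between calls to the robot, and variables do not carry over. Pictures are saved under pics/ and viewed, at most 10 in all, crops included, and the job is handed in when it is done.

Besides the shell and the picture viewer there is one more tool, called after ">>>" by a JSON object that holds its "api" and its "payload". jog_arm: Moves the arm, as the interface text tells. Its arguments: {"type":"object","properties":{"steps":{"type":"array"},"force":{"type":"number"}},"required":["steps"]}

```bash
mkdir -p pics
cat > h.py <<'E'
import numpy as np, cv2
from workcell import arm, read_camera, get_calibration
from scipy.spatial.transform import Rotation as R
def cam(n,s=None):
    c=get_calibration(n);K=np.array(c["camera_matrix"])
    if n=="wrist":
        s=s or arm.observe();T=np.eye(4);T[:3,:3]=R.from_quat(s["eef_rot"]).as_matrix();T[:3,3]=s["tcp_pos"]
        M=T@np.array(c["mount"]);return K,M[:3,:3],M[:3,3]
    o=np.array(c["orientation"]);r=R.from_quat(o).as_matrix() if o.shape==(4,) else o
    return K,r,np.array(c["xyz"])
def ray(C,uv):
    K,r,p=C;d=r@np.linalg.solve(K,[uv[0],uv[1],1.]);return p,d/np.linalg.norm(d)
def onz(C,uv,z):
    p,d=ray(C,uv);return p+d*(z-p[2])/d[2]
def proj(C,X):
    K,r,p=C;q=K@(r.T@(np.array(X)-p));return q[:2]/q[2]
E
python3 - <<'E'
from h import *
s=arm.observe();print(s["t"],s["tcp_pos"],s["eef_rot"],s["gripper_width"])
for n in("scene","side","wrist"):
    im=read_camera(n);cv2.imwrite(f"pics/{n}0.png",im[:,:,::-1]);C=cam(n);print(n,C[2],C[1][:,2])
E
```

```text
0.0 [ 0.21347253 -0.58682736  0.2385366 ] [ 9.84825914e-01  1.73543314e-01 -1.27462758e-04 -7.87714575e-04] 0.08537360908160159
scene [ 1.3235554  -0.04709528  1.27164052] [-0.54391587  0.07274824 -0.8359804 ]
side [0.50849206 0.78937913 0.75250735] [ 0.04964798 -0.75917848 -0.64898623]
wrist [ 0.27708783 -0.56324788  0.37254455] [-0.25051346 -0.09015687 -0.96390598]
```

View pics/scene0.png

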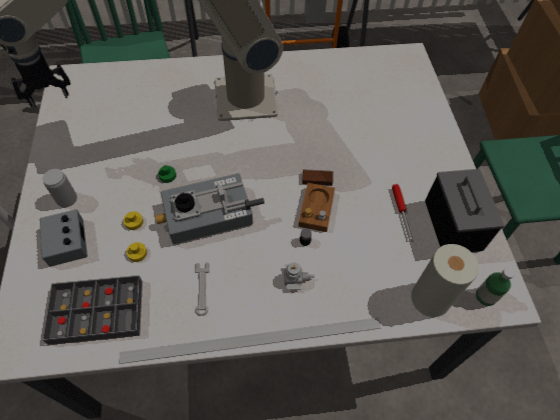

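View pics/side0.png

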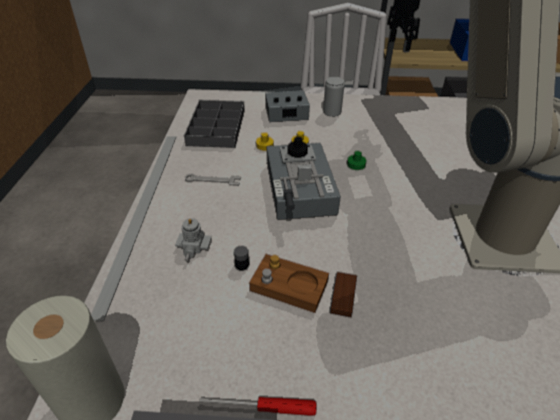

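Scene: the black cap sits on the air box at about (185,202). The look-alikes are green (166,174) and yellow (132,219) and (136,251), and the jar is at (306,237). The black cap on the intake is the one meant. The holder is at (317,205). I'll enlarge to confirm.

Run:
```python
from h import *
a=cv2.imread("pics/scene0.png");cv2.imwrite("pics/c1.png",cv2.resize(a[155:255,150:350],None,fx=4,fy=4,interpolation=cv2.INTER_CUBIC))
b=cv2.imread("pics/side0.png");cv2.imwrite("pics/c2.png",cv2.resize(b[130:320,235:365],None,fx=3.1,fy=3.1,interpolation=cv2.INTER_CUBIC))
```

```text
(no output)
```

View pics/c1.png

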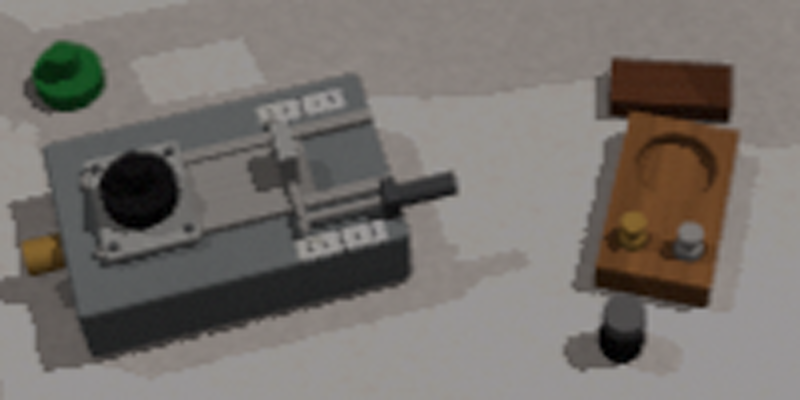

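View pics/c2.png

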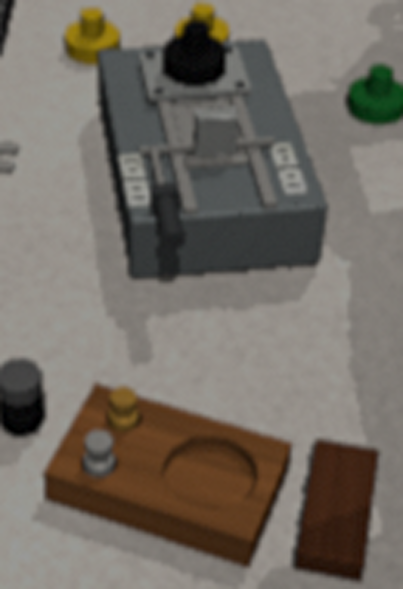

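The crop confirms the black cap, knob up, on the intake plate (scene crop 138,188). The tab is at about (288,150), and the empty large well at about (677,165) in scene and (210,475) in side. Next, positions from the box corners, the well and the knob.

```bash
cat > fit.py <<'E'
from h import *
def rigid(L,W):
    L=np.array(L,float);W=np.array(W)[:,:2];l=L-L.mean(0);w=W-W.mean(0)
    th=np.arctan2((l[:,0]*w[:,1]-l[:,1]*w[:,0]).sum(),(l*w).sum());c,s=np.cos(th),np.sin(th);Rm=np.array([[c,-s],[s,c]])
    t=W.mean(0)-Rm@L.mean(0);return th,t,np.linalg.norm(W-(L@Rm.T+t),axis=1),Rm
E
python3 - <<'E'
from fit import *
S=lambda u,v:(150+(u+.5)/4-.5,155+(v+.5)/4-.5)
D=lambda u,v:(235+(u+.5)/3.1-.5,130+(v+.5)/3.1-.5)
cs,cd=cam("scene"),cam("side")
Lb=[(-.08,-.125),(-.08,.125),(.08,.125),(.08,-.125)]
def tri(a,b):
    p,d=ray(cs,a);q,e=ray(cd,b);A=np.c_[d,-e];t=np.linalg.lstsq(A,q-p,rcond=None)[0];x,y=p+d*t[0],q+e*t[1];return (x+y)/2,np.linalg.norm(x-y)
for n,C,f,P in(("scene",cs,S,[(45,148),(358,75),(408,240),(80,318)]),("side",cd,D,[(268,42),(325,208),(130,225),(98,50)])):
    th,t,r,Rm=rigid(Lb,[onz(C,f(*p),.07) for p in P]);print(n,"box",np.degrees(th),t,r*1e3,"intake",Rm@[0,-.06]+t,"tab",Rm@[0,.05]+t)
print("well rim",onz(cs,S(677,168),.03),onz(cd,D(210,475),.03))
# holder corners: +x end has fittings
Lh=[(-.075,.045),(-.075,-.045),(.075,-.045),(.075,.045)]
for n,C,f,P in(("scene",cs,S,[(630,112),(740,128),(709,290),(598,270)]),("side",cd,D,[(291,444),(250,542),(47,477),(97,387)])):
    for L in(Lh,[(x,-y) for x,y in Lh]):
        th,t,r,Rm=rigid(L,[onz(C,f(*p),.03) for p in P]);print(n,"holder",np.degrees(th),t,r*1e3,"well",Rm@[-.03,0]+t)
# cap silhouette
for n,C,f,k in(("scene",cs,S,(127,168)),("side",cd,D,(195,30))):print("knobtop guess",onz(C,f(*k),.128))
print(tri(S(677,168),D(210,475)))
for n,C in(("scene",cs),("side",cd)):
    im=cv2.imread(f"pics/{n}0.png").astype(int);m=(im.max(2)<38)
    g=proj(C,[*([0,0]),0]);
    l,lab,st,ce=cv2.connectedComponentsWithStats(m.astype(np.uint8))
    for i in range(1,l):
        if 60<st[i,4]<3000 and 130<ce[i,0]<350 and 120<ce[i,1]<260:print(n,st[i],ce[i],onz(C,ce[i],.1))
E
```

```text
scene box 10.237712128595803 [ 0.50930357 -0.15494535] [3.44535557 1.81380685 3.58636434 3.56857904] intake [ 0.51996752 -0.21399008] tab [ 0.50041695 -0.10574141]
side box 10.146231842408868 [ 0.50390908 -0.15312019] [2.67424509 3.06691753 2.04666288 1.29039109] intake [ 0.51447875 -0.21218187] tab [ 0.49510103 -0.10390212]
well rim [0.49512298 0.19527222 0.03      ] [0.4904107 0.1970853 0.03     ]
scene holder -18.898241574023302 [0.52228051 0.18504576] [90.14238702 88.39659095 88.43910608 86.65028288] well [0.49389765 0.19476241]
scene holder -17.88341535824652 [0.52228051 0.18504576] [1.18653448 2.80020452 3.18477973 2.44167843] well [0.49373001 0.19425819]
side holder -17.644748949112987 [0.51824625 0.18599896] [89.54040938 90.10705827 89.35727852 89.88141552] well [0.48965762 0.19509239]
side holder -17.946085193503386 [0.51824625 0.18599896] [1.64438718 2.90541764 2.50134644 2.11245972] well [0.48970584 0.19524262]
knobtop guess [ 0.52042272 -0.21880387  0.128     ]
knobtop guess [ 0.51516664 -0.21100717  0.128     ]
(array([0.49138978, 0.19539187, 0.02655157]), np.float64(0.0027376011331596826))
scene [303 181  29   4  77] [317.92207792 182.32467532] [0.48967395 0.18703912 0.1       ]
scene [175 193  19  19 282] [184.18794326 202.32624113] [ 0.52191938 -0.21487523  0.1       ]
scene [170 216  82  28 658] [209.54559271 229.90273556] [ 0.62321321 -0.14430118  0.1       ]
scene [300 236  11  10  69] [304.47826087 240.76811594] [0.68553091 0.11784422 0.1       ]
side [234 108  10  39  67] [238.68656716 125.46268657] [ 0.68993062 -0.32024229  0.1       ]
side [288 137  20  20 285] [297.24210526 147.84912281] [ 0.51514856 -0.21250872  0.1       ]
side [268 158   9  54  85] [271.88235294 183.76470588] [ 0.57256085 -0.04881714  0.1       ]
side [284 193  10  26 109] [288.26605505 207.47706422] [0.52868827 0.03695909 0.1       ]
```

Both cameras agree within 5 mm: intake (0.517,-0.213), tab (0.498,-0.105), well (0.492,0.195), box yaw 10.2°. I'll move above the cap and refine with the wrist camera.

>>> {"api": "jog_arm", "payload": {"steps": [[1,1,-0.6,0,0],[1,2,-1.2,0,0],[1,3.1,-1.85,0,0.3],[1,4.2,-2.5,0,0.6],[1,5.2,-3.1,0,0.9],[1,6.3,-3.7,0,1.2],[1,7.3,-4.4,0,1.2],[1,8.3,-5,0,1.2],[1,9.4,-5.6,0,1.2],[1,10.3,-6.2,0,1.2]], "force": 40}}

```text
t: 1.15
tcp_pos: [0.5174, -0.2116, 0.2393]
eef_rot: [0.996, 0.091, 0.0, 0.0]
wrist_force: [0.2, -0.4, 0.2]
gripper_width: 0.0855
grasp_force: 0.0
```

>>> {"api": "jog_arm", "payload": {"steps": [[1,0,0,0,0],[1,0,0,0,0],[1,0,0,0,0],[1,0,0,0,0],[1,0,0,0,0],[1,0,0,0,0],[1,0,0,0,0],[1,0,0,0,0],[1,0,0,0,0],[1,0,0,0,0]]}}

```text
t: 2.15
tcp_pos: [0.516, -0.2135, 0.2393]
eef_rot: [0.996, 0.091, -0.0, 0.0]
wrist_force: [-0.5, -1.0, 0.2]
gripper_width: 0.0854
grasp_force: 0.0
```

Run:
```python
from h import *
s=arm.observe();print(s["t"],s["tcp_pos"],R.from_quat(s["eef_rot"]).as_matrix())
C=cam("wrist",s);im=read_camera("wrist");cv2.imwrite("pics/w1.png",im[:,:,::-1])
print(proj(C,[.517,-.213,.128]),proj(C,[.498,-.105,.114]))
```

```text
2.15 [ 0.51603911 -0.21346212  0.23933206] [[ 9.83616343e-01  1.80274484e-01 -1.70208179e-05]
 [ 1.80274484e-01 -9.83616343e-01 -1.60864345e-05]
 [-1.96419284e-05  1.27544607e-05 -1.00000000e+00]]
[274.88983837 210.78077993] [148.62149453 205.54690152]
```

View pics/w1.png

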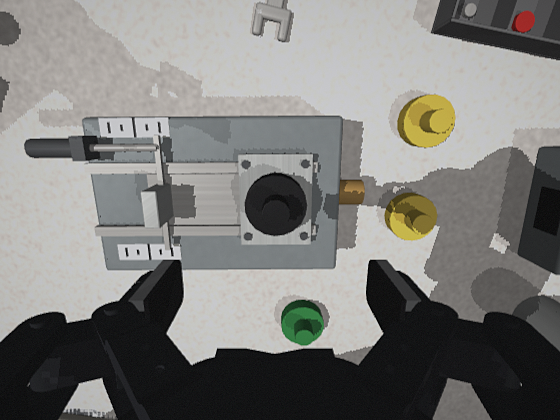

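The wrist view shows the cap at about (276,204), the tab at (150,207), and the scales at (140,127) and (150,252). I'll measure the cap circle and the box's top corners.

Run:
```python
from fit import *
C=cam("wrist");im=cv2.imread("pics/w1.png")
m=(im.max(2)<45).astype(np.uint8);m[:150]=0;m[250:]=0;m[:,:225]=0;m[:,330:]=0
c=max(cv2.findContours(m,0,1)[0],key=cv2.contourArea);print(cv2.minEnclosingCircle(c),cv2.fitEllipse(c))
(u,v),r=cv2.minEnclosingCircle(c)
print("cap",onz(C,(u,v),.104), "r mm",np.linalg.norm(onz(C,(u+r,v),.104)-onz(C,(u,v),.104))*1e3)
Z=cv2.equalizeHist(im[150:250,225:330].max(2));
P=[(84,117),(342,117),(338,268),(106,269)] # top corners: +x+y,+x-y,-x-y,-x+y
L=[(.08,.125),(.08,-.125),(-.08,-.125),(-.08,.125)]
th,t,r,Rm=rigid(L,[onz(C,p,.07) for p in P]);print(np.degrees(th),t,r*1e3,"intake",Rm@[0,-.06]+t,"tab",Rm@[0,.05]+t,[onz(C,p,.07) for p in P])
```

```text
((275.27386474609375, 203.7859344482422), 31.31403160095215) ((275.2696838378906, 203.97068786621094), (60.184051513671875, 61.30166244506836), 8.418828964233398)
cap [ 0.51712771 -0.21338066  0.104     ] r mm 28.210012041776093
10.69350626367312 [ 0.50444379 -0.15683333] [3.51809952 4.63057    2.10320022 2.02834247] intake [ 0.5155771  -0.21579136] tab [ 0.49516602 -0.10770164] [array([ 0.55894517, -0.02255673,  0.07      ]), array([ 0.60303685, -0.26148273,  0.07      ]), array([ 0.45112705, -0.29438344,  0.07      ]), array([ 0.40466607, -0.04891042,  0.07      ])]
```

>>> {"api": "jog_arm", "payload": {"steps": [[1,0.03,0,0.6,0],[1,0.03,0,1.2,0],[1,0.03,0,1.8,0],[1,0.03,0,2.3,0],[1,0.03,0,2.7,0],[1,0.03,0,3,0],[1,0.03,0,3.15,0],[1,0.03,0,3.15,0],[1,0.03,0,3.15,0],[1,0.03,0,3.15,0]], "force": 40}}

```text
t: 3.2
tcp_pos: [0.5178, -0.2135, 0.1142]
eef_rot: [0.996, 0.091, 0.001, 0.0]
wrist_force: [0.1, 0.5, -0.8]
gripper_width: 0.0857
grasp_force: 0.0
```

>>> {"api": "jog_arm", "payload": {"steps": [[-1,0,0,0,0],[-1,0,0,0,0],[-1,0,0,0,0],[-1,0,0,0,0],[-1,0,0,0,0],[-1,0,0,0,0],[-1,0,0,0,0],[-1,0,0,0,0],[-1,0,0,0,0],[-1,0,0,0,0]]}}

```text
t: 4.2
tcp_pos: [0.5173, -0.2133, 0.1136]
eef_rot: [0.996, 0.09, 0.0, 0.0]
wrist_force: [-0.9, 0.8, 5.6]
gripper_width: 0.0225
grasp_force: 39.1
```

Gripped. Lift 100 mm.

>>> {"api": "jog_arm", "payload": {"steps": [[-1,0,0,-0.2,0],[-1,0,0,-0.4,0],[-1,0,0,-0.7,0],[-1,0,0,-1,0],[-1,0,0,-1.4,0],[-1,0,0,-1.8,0],[-1,0,0,-2.2,0],[-1,0,0,-2.5,0],[-1,0,0,-2.5,0],[-1,0,0,-2.5,0]]}}

```text
t: 5.2
tcp_pos: [0.5172, -0.2132, 0.2135]
eef_rot: [0.996, 0.09, 0.0, 0.0]
wrist_force: [-0.4, -0.2, -0.9]
gripper_width: 0.0224
grasp_force: 39.2
```

```bash
cat > go.py <<'E'
from h import *
def units(tgt,yaw=None):
    s=arm.observe();M=R.from_quat(s["eef_rot"]).as_matrix();print(s["t"],s["tcp_pos"],s["gripper_width"],s["grasp_force"])
    print("units",M.T@(np.array(tgt)-s["tcp_pos"])/.04,"yaw now",np.degrees(np.arctan2(M[1,0],M[0,0])))
E
python3 - <<'E'
from go import *
units([.492,.195,.214])
b=read_camera("side")[:,:,::-1];cv2.imwrite("pics/c3.png",cv2.resize(b[90:220,230:400],None,fx=3.1,fy=3.1))
E
```

```text
5.2 [ 0.51717795 -0.21322833  0.21350908] 0.022443042629066757 39.178356528282166
units [  1.22043294 -10.15200331  -0.0144939 ] yaw now 10.38425567326157
```

View pics/c3.png

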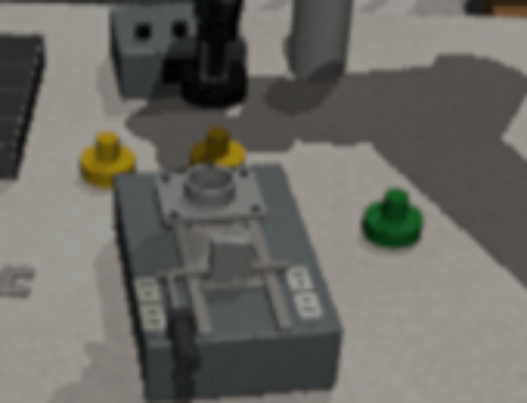

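The cap is in the gripper and the intake is bare. Carry it to short of the well, so the wrist camera can see the well first.

>>> {"api": "jog_arm", "payload": {"steps": [[-1,0,-0.3,0,0],[-1,0.05,-0.9,0,0],[-1,0.1,-1.7,0,0],[-1,0.15,-2.6,0,0],[-1,0.2,-3.5,0,0],[-1,0.25,-4.4,0,0],[-1,0.3,-5.3,0,0],[-1,0.35,-6.2,0,0],[-1,0.4,-7,0,0],[-1,0.4,-7.5,0,0]]}}

```text
t: 6.25
tcp_pos: [0.4775, 0.0871, 0.2126]
eef_rot: [0.996, 0.091, -0.001, -0.0]
wrist_force: [0.0, 0.1, -0.9]
gripper_width: 0.0229
grasp_force: 39.2
```

>>> {"api": "jog_arm", "payload": {"steps": [[-1,0.05,-0.4,0,0],[-1,0.1,-0.8,0,0],[-1,0.1,-1.1,0,0],[-1,0.1,-1.3,0,0],[-1,0.1,-1.3,0,0],[-1,0.1,-1.3,0,0],[-1,0.1,-1.3,0,0],[-1,0.1,-1.3,0,0],[-1,0.1,-1.3,0,0],[-1,0.1,-1.3,0,0]]}}

```text
t: 7.25
tcp_pos: [0.4735, 0.1363, 0.2133]
eef_rot: [0.996, 0.09, 0.0, -0.0]
wrist_force: [0.5, -0.3, -0.4]
gripper_width: 0.0225
grasp_force: 39.2
```

Run:
```python
from go import *
s=arm.observe();C=cam("wrist",s);im=read_camera("wrist");cv2.imwrite("pics/w2.png",im[:,:,::-1]);print(proj(C,[.492,.195,.03]));units([.492,.195,.1])
```

```text
[222.13449259 166.31890738]
7.3 [0.47352741 0.13637672 0.21335427] 0.02253935135367442 39.24709618091583
units [ 0.71774419 -1.3586609   2.83387208] yaw now 10.36190526290236
```

View pics/w2.png

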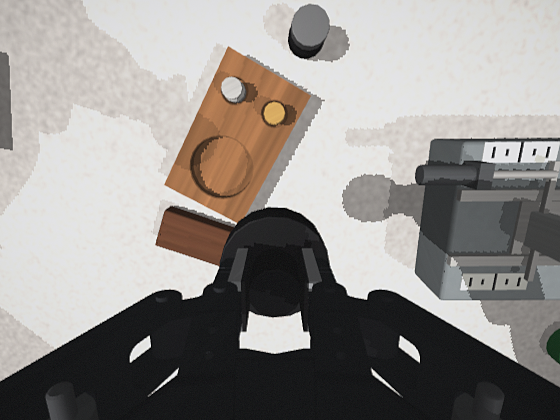

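The well rim is at about (221,166), and my estimate projects to (222,166), so it is confirmed. Move over and lower.

>>> {"api": "jog_arm", "payload": {"steps": [[-1,0.3,-0.5,0,0],[-1,0.6,-1,0,0],[-1,0.71,-1.35,0,0],[-1,0.71,-1.35,0.5,0],[-1,0.71,-1.35,1,0],[-1,0.71,-1.35,1.6,0],[-1,0.71,-1.35,2.2,0],[-1,0.71,-1.35,2.6,0],[-1,0.71,-1.35,2.8,0],[-1,0.71,-1.35,2.8,0]]}}

```text
t: 8.3
tcp_pos: [0.4909, 0.1946, 0.1004]
eef_rot: [0.996, 0.091, -0.001, 0.0]
wrist_force: [-0.6, -1.4, 0.2]
gripper_width: 0.0224
grasp_force: 39.3
```

>>> {"api": "jog_arm", "payload": {"steps": [[-1,0,0,0,0],[-1,0,0,0,0],[-1,0,0,0.2,0],[-1,0,0,0.4,0],[-1,0,0,0.6,0],[-1,0,0,0.75,0],[-1,0,0,0.9,0],[-1,0,0,0.95,0],[-1,0,0,0.95,0],[-1,0,0,0.95,0]]}}

```text
t: 9.3
tcp_pos: [0.4918, 0.1949, 0.0634]
eef_rot: [0.996, 0.09, 0.0, -0.0]
wrist_force: [0.4, 0.1, -0.2]
gripper_width: 0.0222
grasp_force: 39.3
```

Run:
```python
from go import *
units([.492,.195,.0476]);b=read_camera("side")[:,:,::-1];cv2.imwrite("pics/c4.png",cv2.resize(b[200:330,230:400],None,fx=3.1,fy=3.1))
```

```text
9.3 [0.491766   0.19486035 0.063383  ] 0.02223146242926919 39.28037166595459
units [ 0.00633532 -0.00237023  0.39457573] yaw now 10.384558588416823
```

View pics/c4.png

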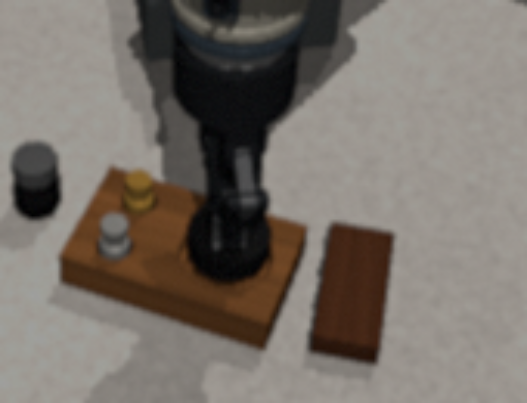

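The cap hangs over the well with an even rim of wood around it, at (228,240) in the crop. Lower it to the floor.

>>> {"api": "jog_arm", "payload": {"steps": [[-1,0,0,0.1,0],[-1,0,0,0.2,0],[-1,0,0,0.28,0],[-1,0,0,0.34,0],[-1,0,0,0.38,0],[-1,0,0,0.4,0],[-1,0,0,0.4,0],[-1,0,0,0.4,0],[-1,0,0,0.4,0],[-1,0,0,0.4,0]]}}

```text
t: 10.35
tcp_pos: [0.4915, 0.1948, 0.0476]
eef_rot: [0.996, 0.09, -0.0, 0.0]
wrist_force: [-1.7, -1.0, 5.9]
gripper_width: 0.0225
grasp_force: 39.8
```

It touched down at the expected height. Release and rise.

>>> {"api": "jog_arm", "payload": {"steps": [[-0.3,0,0,0,0],[-0.2,0,0,0,0],[0,0,0,0,0],[0.2,0,0,0,0],[0.4,0,0,0,0],[0.4,0,0,0,0],[0.4,0,0,0,0],[0.4,0,0,0,0],[0.4,0,0,0,0],[0.4,0,0,0,0]]}}

```text
t: 11.35
tcp_pos: [0.4917, 0.1948, 0.0473]
eef_rot: [0.996, 0.09, 0.0, -0.0]
wrist_force: [-0.1, -0.4, 0.2]
gripper_width: 0.0599
grasp_force: 0.0
```

>>> {"api": "jog_arm", "payload": {"steps": [[0.4,0,0,-0.2,0],[0.4,0,0,-0.5,0],[0.4,0,0,-1,0],[0.4,0,0,-1.7,0],[0.4,0,0,-2.5,0],[0.4,0,0,-3.3,0],[0.4,0,0,-4,0],[0.4,0,0,-4.1,0],[0.4,0,0,-4.1,0],[0.4,0,0,-4.1,0]]}}

```text
t: 12.35
tcp_pos: [0.491, 0.1946, 0.2108]
eef_rot: [0.996, 0.09, -0.001, 0.0]
wrist_force: [0.5, -0.4, -0.1]
gripper_width: 0.06
grasp_force: 0.0
```

Run:
```python
from go import *
s=arm.observe();C=cam("wrist",s);im=read_camera("wrist")[:,:,::-1];cv2.imwrite("pics/w3.png",im);print(proj(C,[.492,.195,.038]),proj(C,[.492,.195,.062]));units([.4965,-.1055,.19])
```

```text
[274.78102695 194.72151748] [274.82501861 200.14966949]
12.4 [0.49081248 0.1945186  0.2103382 ] 0.060139471667104004 0.0
units [-1.21118295  7.40304799  0.51345582] yaw now 10.385057702678212
```

View pics/w3.png

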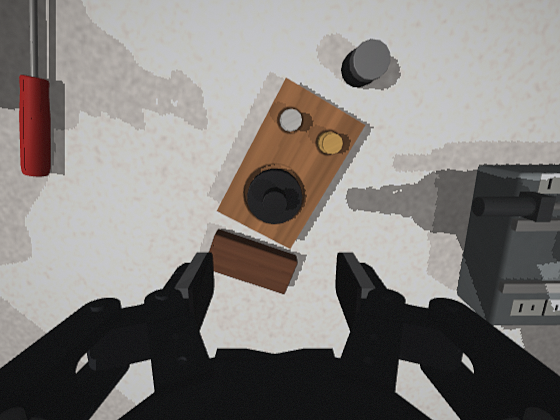

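The cap is seated flat in the large well at (275,195), with knob and rim concentric as predicted, and nothing else has shifted. Now to the tab.

>>> {"api": "jog_arm", "payload": {"steps": [[0.4,-0.1,0.6,0,0],[0.4,-0.2,1.5,0,0],[0.4,-0.4,2.5,0,0],[0.4,-0.6,3.6,0,0],[0.4,-0.8,4.7,0,0],[0.4,-1,5.8,0,0],[0.4,-1.15,6.7,0,0],[0.4,-1.2,7.2,0,0],[0.4,-1.2,7.4,0,0],[0.4,-1.2,7.4,0,0]]}}

```text
t: 13.4
tcp_pos: [0.4975, -0.1054, 0.2104]
eef_rot: [0.996, 0.09, -0.001, -0.0]
wrist_force: [0.2, -0.8, 0.3]
gripper_width: 0.0602
grasp_force: 0.0
```

>>> {"api": "jog_arm", "payload": {"steps": [[0.4,0,0,0,0],[0.4,0,0,0,0],[0.4,0,0,0,0],[0.4,0,0,0,0],[0.4,0,0,0,0],[0.4,0,0,0,0],[0.4,0,0,0,0],[0.4,0,0,0,0],[0.4,0,0,0,0],[0.4,0,0,0,0]]}}

```text
t: 14.4
tcp_pos: [0.4978, -0.105, 0.2113]
eef_rot: [0.996, 0.09, -0.0, -0.0]
wrist_force: [0.3, 1.0, -0.7]
gripper_width: 0.0597
grasp_force: 0.0
```

Run:
```python
from go import *
s=arm.observe();C=cam("wrist",s);im=read_camera("wrist")[:,:,::-1];cv2.imwrite("pics/w4.png",im)
th=np.radians(10.3);ex=np.array([np.cos(th),np.sin(th)]);ey=np.array([-np.sin(th),np.cos(th)]);t0=np.array([.517,-.2134])+.11*ey
for z,d in((.114,0),(.0805,0)):print(z,proj(C,[*t0,z]),proj(C,[*(t0+.063*ex),.0805]),proj(C,[*(t0-.05*ex),.0805]))
units([*t0,.099])
# bright top of tab: mask at expected place
u,v=proj(C,[*t0,.114]).astype(int);g=im[v-40:v+41,u-60:u+61].max(2);print(u,v);print(g[::8,::5])
```

```text
0.114 [275.35315489 217.33639232] [275.47555777 133.44898966] [275.05209952 258.65871761]
0.0805 [275.22796615 206.65781154] [275.47555777 133.44898966] [275.05209952 258.65871761]
14.45 [ 0.49778756 -0.10501311  0.21131697] 0.06014586061411355 0.0
units [-1.18544198e-02  1.91152787e-03  2.80792449e+00] yaw now 10.381755517860027
275 217
[[174 174 173 172 171 171 144 159 145 172 169 146 169  98 171 171 170 171
  171 172 171 172 173 172 173]
 [138 139 140 139 138 138 121 121 120 144 144 144 167  99 176 166 166 166
  166 167 167 168 168 167 168]
 [139 143 139 140 137 137 119 121 121 148 149  66  58  65 102  93 102 101
   95 171 172 171 171 171 172]
 [139 140 139 140 137 135 119 120 120 147 148 165 158 162 104 102 104 104
  100 173 173 144 102 106 106]
 [139 140 138 138 136 135 135 120 120 144 142 185 176 178  98 100 101 102
  101 169 170 102 104 106 105]
 [137 137 137 135 138 136 133 134 137 141 139 182 180 177  95  98  99  98
   96 166 165 101 102 103 103]
 [138 137 134 136 138 134 134 135 131 166 168 180 177 177  95  99 100  99
   95 166 166 168 102 102  95]
 [127 129 115 127 129 116 128 127 115 168 167 174 177 176 174 169 168 169
  169 169 171 172 173 173 174]
 [163 163 162 161 160 160 160 160 159 158 159 135 156 106 163 160 159 161
  160 162 163 163 165 166 165]
 [133 132 132 130 134 130 131 130 130 131 131 112 166  78  78 132 134 135
  133 136 134 133 133 134 133]
 [131 218 218 218 218 219 217   0 216 217 217 217 165 126 143 136 134 134
  134 134 134 134 134 134 140]]
```

View pics/w4.png

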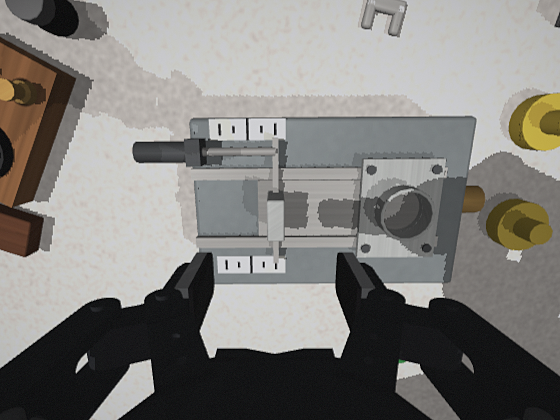

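The tab is exactly under the jaws (column 275), with the shutter closed. Descend and grip.

>>> {"api": "jog_arm", "payload": {"steps": [[0.4,0,0,0.5,0],[0.4,0,0,1,0],[0.4,0,0,1.5,0],[0.4,0,0,2,0],[0.4,0,0,2.4,0],[0.4,0,0,2.65,0],[0.4,0,0,2.75,0],[0.4,0,0,2.75,0],[0.4,0,0,2.75,0],[0.4,0,0,2.75,0]], "force": 60}}

```text
t: 15.45
tcp_pos: [0.4983, -0.1051, 0.102]
eef_rot: [0.996, 0.091, 0.001, 0.0]
wrist_force: [-0.2, -0.7, 0.4]
gripper_width: 0.0598
grasp_force: 0.0
```

>>> {"api": "jog_arm", "payload": {"steps": [[0,0,0,0,0],[-0.3,0,0,0,0],[-0.5,0,0,0,0],[-0.6,0,0,0,0],[-1,0,0,0,0],[-1,0,0,0,0],[-1,0,0,0,0],[-1,0,0,0,0],[-1,0,0,0,0],[-1,0,0,0,0]]}}

```text
t: 16.45
tcp_pos: [0.4979, -0.1053, 0.1016]
eef_rot: [0.996, 0.091, 0.0, 0.0]
wrist_force: [-1.4, -3.4, 5.3]
gripper_width: 0.0128
grasp_force: 58.9
```

>>> {"api": "jog_arm", "payload": {"steps": [[-1,0,-0.08,0,0],[-1,0,-0.16,0,0],[-1,0,-0.24,0,0],[-1,0,-0.32,0,0],[-1,0,-0.4,0,0],[-1,0,-0.48,0,0],[-1,0,-0.55,0,0],[-1,0,-0.6,0,0],[-1,0,-0.6,0,0],[-1,0,-0.6,0,0]]}}

```text
t: 17.45
tcp_pos: [0.4936, -0.0822, 0.1016]
eef_rot: [0.996, 0.091, 0.0, 0.001]
wrist_force: [-2.8, -7.3, 5.1]
gripper_width: 0.0126
grasp_force: 59.0
```

Run:
```python
from go import *
th=np.radians(10.3);ex=np.array([np.cos(th),np.sin(th)]);ey=np.array([-np.sin(th),np.cos(th)]);t0=np.array([.517,-.2134])+.11*ey
s=arm.observe();print("travel by TCP mm",(np.array(s["tcp_pos"])[:2]-t0)@ey*1e3,(np.array(s["tcp_pos"])[:2]-t0)@ex*1e3,s["wrist_force"],s["grasp_force"])
# crossbar +x stretch (outside tab) in wrist view, before/after, as camera moved with the tool: it should stay at the same column; scale must shift
for n in("w5",):
    C=cam("wrist",s);im=read_camera("wrist")[:,:,::-1];cv2.imwrite(f"pics/{n}.png",im)
    for d in(0,24):
        print(d,[proj(C,[*(t0+d*1e-3*ey+x*ex),.0805]).round(1) for x in(.035,.045)])
    for x in(.035,.045):
        u,v=proj(C,[*(t0+.024*ey+x*ex),.0805]).astype(int);print(v,u-20,im[v,u-20:u+21].max(1))
# scale black lines (white patch row), positions along box y on z=.07
wm=(im.min(2)>150).astype(np.uint8)
for x in(.052,.057,.062,.066,-.045,-.05,-.055,-.06):
    ys=np.arange(-.015,.065,.001);row=[]
    for y in ys:
        u,v=proj(C,[*(t0+y*ey+x*ex),.07]).round().astype(int);row.append(int(im[v,u].max())//26)
    print(x,''.join(map(str,row)))
```

```text
travel by TCP mm 23.289216733197314 0.391670640608679 [-2.79459246 -7.29219271  5.08087343] 58.96367311477661
0 [array([321.3, 194. ]), array([322.1, 174.6])]
24 [array([274.6, 193.8]), array([274.7, 174.4])]
193 254 [ 57  58  58  57  56  58  58  57  58  57  57  58  59  55  56  98 179 170
 168 169 169 170 170 171 173 111  58  66  67  68  67  65  64  61  62  59
  58  59  60  55  55]
174 254 [126 125 122 114 108 110 109 110 109 108 109 107 109 107 106 111 133 131
 130 131 161 173 171 173 174 113  64  93  91  93  94  93  91  93  91  93
  88 102 178 169 166]
0.052 66666666666666666666666666666663333337777765555555566444655555632222222222223111
0.057 66666666666666666666666666666633333337777775555555666656666665323322222222222111
0.062 66666669888888843988888888888888888888931988888888888888888888910988888896666666
0.066 66666669888888921988888888921988888888931988888888931988888888921788888896666666
-0.045 10101101011111100001010011011044787777777777778710110000110111110101010010000101
-0.05 11000111010101001001110111111135656666677777777761110010111011011111100001001101
-0.055 00001111000000100011000111877977799987777788888887773000010100011110101111111010
-0.06 10010000010010100110000008307888888977777788888889309411010000110001110110111100
```

The crossbar sits at column 274.5, where the half mark projects (274.6). The scale's half line is within 1 mm, and the spring reaction is about 7.8 N against 7.3 N expected. I'll hold briefly, then hand in.

>>> {"api": "jog_arm", "payload": {"steps": [[-1,0,0,0,0],[-1,0,0,0,0],[-1,0,0,0,0],[-1,0,0,0,0],[-1,0,0,0,0],[-1,0,0,0,0],[-1,0,0,0,0],[-1,0,0,0,0],[-1,0,0,0,0],[-1,0,0,0,0]]}}

```text
t: 18.5
tcp_pos: [0.4936, -0.0823, 0.1016]
eef_rot: [0.996, 0.091, 0.0, 0.001]
wrist_force: [-2.0, -7.7, 4.8]
gripper_width: 0.0127
grasp_force: 59.0
```

```bash
python3 -c "
from h import *
s=arm.observe();print(s['t'],s['tcp_pos'],s['wrist_force'],s['grasp_force']);print(arm.close_job())"
```

```text
18.5 [ 0.49356528 -0.0822548   0.10160325] [-1.96126176 -7.70839844  4.83289438] 58.97098481655121
the job is handed in; nothing more can be done
None
```

The job is handed in at 18.5 s: the cap is seated and released in the large well, and the gripper is holding the shutter by its tab at about 23.5 mm of travel (half is 24 mm); no verdict was returned.

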